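# Tuck the retaining flap of the seal box

### The job

Close the retaining flap of the open seal box: with the fingertips, fold the upright ivory flap over the seal lying in the tray until it lies flat, then push it by its red step fully home so that its free edge is tucked beneath the steel lip. Only push and press on the flap's outer side: do not pinch or lift anything, do not touch the grey lining on the flap's inner side, and leave the seals, the jar and the washer where they are. Finish clear of everything.

Things in the scene. Friction and masses are not known exactly. Their poses are not given: they have to be found in the camera images.
- seal_box: Wooden clamshell seal box lined with red plastic, opened flat, immovable. Origin: underside centre of its tray half: 170 (x) by 110 (y), rim at z 36 mm. The empty lid half, same size, lies beside it, centred at y +114. The flap is hinged near the tray's -x end, the steel lip stands at its +x end; z is up, and box +x is the way the flap folds over and is then pushed.
- flap (a joint): Angle (rad) of the ivory flap, a stiff plate 84 wide, 3 thick, reaching 100 mm from its hinge. 0 = lying flat over the tray (its upper face at z 39 in the box frame), 1.57 = upright, more = leaning back to box -x; it stops at 0 and 2.3, and starts past upright. The hinge is slightly stiff (0.05 N m): the flap stays where it is left.
- runner (a joint): Slide (m) of flap and hinge bar towards box +x, with 4 N friction: gentle folding (1 N) does not move it. 0 = drawn back (starts 0 to 0.004): hinge at x -60 in the box frame, the flat flap's edge 16 mm short of the lip's and clear of it. 0.026 = home at its stop, edge 10 mm under the lip. Above 0.008 before the flap is flat, the flap lands on the lip instead.
- flap_hinge (a point): On the hinge axis, mid width, at z 37.5 in the box frame; the axis runs along box y. It moves with the runner. Site axes are the flap's: x from hinge to free edge, y along the hinge, z out of the outer face (up when flat). The black hinge bar (16 long, 4 high) lies just behind it, to box -x.
- flap_edge (a point): Middle of the flap's free edge, on its outer face (the upper one when flat), 100 mm from the hinge; axes as flap_hinge.
- step_face (a point): Foot of the red step on the flap's outer face, mid width, 40 mm from the hinge. The step is 60 wide with a 12 high face square to the flap that looks to the hinge; from its top it slopes down again towards the free edge and ends 63 mm from the hinge. Beyond that, and between hinge and step, the outer face is bare. Axes as flap_hinge.
- lip_edge (a point): Middle of the lower edge of the fixed steel lip, 56 mm to box +x of the box origin, at z 42 in the box frame: 3 mm above the flat flap. The lip is 90 wide, spans from x 56 to 85 in the box frame, its top is at z 46; in front of it a sloped lead-in rises to z 51 at x 47.
- flap_lining: Grey plate, 85 by 74 by 1.5, fixed on the flap's inner side (under it when flat). Not to be touched by the fingers. Origin on the hinge, axes as flap_hinge.
- seal: Amber stone seal bar, 60 by 20 by 20, lying loose on the tray's floor under the flap (floor at z 9, top at z 29 in the box frame). Origin: centre of its underside. Leave it.
- spare_seal: Loose standing marble seal, 20 by 20 by 60 high, beside the tray on its box -y side. Origin: underside centre. Leave it.
- pad_jar: Loose squat orange seal pad jar, 66 diameter, 43 high, beside the tray on its box -y side. Origin: underside centre. Leave it.
- washer: Loose stainless steel brush washer, 90 diameter, 65 high, to the left of the box. Origin: underside centre. Leave it.
Things that resemble listed ones, but are neither listed nor needed, are in the scene too. There is more than one size of the seal; the one meant has the size given above.

How it is judged:
By the outcome, as a careful person would: the job done as asked, in the order asked, and still so for the second after the job is handed in, with the robot touching nothing.
It also fails if it takes over 45 s, if anything falls off the work surface, if the arm or the gripper's body presses on something with over 40 N, if the wrist force passes 120 N, or if a joint passes its speed limit or range.

### The arm

A 6-joint arm with a two-finger parallel gripper is mounted at the origin on the work surface. World frame = base frame: x ahead of the robot, y to its left, z up, the work surface at z = 0. Lengths are in mm, angles in rad, forces in N, time in s.
With the tool pointing down it reaches from about 325 to 900 mm from the base axis. Payload 6.1 kg.
Tool frame: the origin (TCP) lies at the very end of the fingers, on their centre line; the grasp point (between the pads) lies 19 mm behind it; x points along the fingers, z is the direction in which the jaws open and shut, and the axes are right-handed (so a half turn about x gives the same grasp; the last joint's range is limited). The gripper opens to 85 mm and grips with 20 to 120 N. Pads are 22 mm wide; open, the fingers measure 114 mm over their backs; the gripper's body (76 mm by 85 mm) begins 54 mm behind the grasp point. The pads swing forward as they close: fully open they stand 13 mm farther back than shut.
Start: joints at [-1.39, 0.22, 1.526, -0, 1.395, -0.126], TCP at [188.749, -595.81, 208.6] pointing down, gripper open.
Joint ranges: [-2.98, 2.98], [-0.91, 2.08], [0.09, 2.57], [-1.24, 4.39], [0.2, 2.65], [-2.68, 2.68]. Speed limits (rad/s): [2.57, 2.57, 3.01, 3.14, 3.14, 3.14].

### API

Orientations are given as a unit quaternion [w, x, y, z].
In Python, from rig import ctrl, imaging gives the robot as it stands.
- The arm moves only by the shell command python3 -m inch 'ROWS'. ROWS is JSON, a list of rows, each a list of 3 entries, a list of its own where there are three numbers: the opening in per cent of the stroke, from 0 (shut) to 100 (fully open), then the shift along the tool's x, y, z in m, then the turn, a rotation vector about the tool's x, y, z in degrees. A call has 1 to 10 rows; each row is the pose to reach, as a shift and turn from the pose measured when the call began, along the tool's axes at that moment; what a row does not reach only later rows make up. A row lasts 1/10 s, in which the tool goes at most 50 mm and 8.59 degrees, less where a joint would pass 70% of its speed; a pose out of reach is approached as far as the arm can. A call with a gripper value outside its range is refused whole. The fingers move at their own pace and stop on an object; the grip force is fixed at half the most. Time passes only in rows, so rows that repeat a pose let the fingers close. It gives the time, the measured TCP pose, the force and the opening at its end, in the units of the state.
- ctrl.sense(): the state, without advancing time (a new reading comes with each control period).
- imaging.get_image(name): name is "scene" or "top" or "wrist"; returns a dict with "frame" (480x640x3 uint8, blue, green, red), "depth" (480x640 float32, mm along the optical axis (not along the pixel's ray), 0 where there is no reading), "camera_matrix" (3x3 intrinsics, pixels), "world_from_camera" (4x4, takes a point from camera to world coordinates); the wrist camera has in their place "mount" (4x4, takes a point from camera to tool coordinates, whose origin is the TCP and whose axes are the tool frame's). Camera axes: x right, y down, z forward; pixel columns grow to the right and rows downward; lengths in mm; the calibration is good to about 2 mm. A picture is of the moment at which its call begins: read the wrist's pose just before it.
- ctrl.sign_off(): hands the job in, once; it reports no verdict.
The state is a dict: "t": time; "joint_positions": joint angles; "qd": joint speeds; "joint_efforts": joint torques, N m; "position": TCP position; "eef_rot": TCP orientation; "force": force on the tool from outside, world axes, zero at the start; "torque": the same for the moment, N m; "grip_width": opening from 0.0 (shut) to 1.0 (fully open).
Only numpy, scipy, OpenCV 4.12 (cv2) and the standard library are available. Lean on these libraries where they do the work, as an engineer would, in place of code of your own. Each camera call takes 0.05 s, during which the arm holds its last target. There are 200 camera calls.

## Working session

There is one attempt and no reset: what is moved stays moved. The work goes in short steps, Python scripts to look and compute and a shell command to move; the robot and the scene stay as the last step left them, time stands still between calls to the robot, and variables do not carry over. Pictures are saved under pics/ and viewed, about 8 in all and at most 12, crops included, and the job is handed in when it is done.

```bash
ls; mkdir -p pics; python3 - <<'E'
from rig import ctrl, imaging
import cv2,numpy as np
s=ctrl.sense(); print({k:np.round(v,3) for k,v in s.items()})
for n in("scene","top"):
    d=imaging.get_image(n); cv2.imwrite(f"pics/{n}0.png",d["frame"]); np.savez(f"{n}0.npz",**d)
    print(n,np.round(d["camera_matrix"],1).tolist(),np.round(d["world_from_camera"],3).tolist())
E
```

```text
pics
{'t': np.float64(0.0), 'joint_positions': array([-1.39 ,  0.221,  1.528,  0.   ,  1.395, -0.126]), 'qd': array([-0.   , -0.   ,  0.   , -0.   , -0.   , -0.001]), 'joint_efforts': array([-0.0000e+00, -4.9690e+01, -3.8939e+01, -0.0000e+00,  1.1000e-02,
        0.0000e+00]), 'position': array([ 188.631, -595.168,  207.473]), 'eef_rot': array([ 0.57 ,  0.418,  0.571, -0.417]), 'force': array([0.283, 0.214, 0.812]), 'torque': array([-0.019,  0.007, -0.02 ]), 'grip_width': np.float64(0.999)}
scene [[530.4, 0.0, 324.2], [0.0, 530.4, 239.4], [0.0, 0.0, 1.0]] [[0.752, 0.411, -0.515, 1052.643], [0.659, -0.466, 0.591, -417.709], [0.003, -0.783, -0.622, 605.428], [0.0, 0.0, 0.0, 1.0]]
top [[490.0, 0.0, 332.5], [0.0, 490.0, 242.3], [0.0, 0.0, 1.0]] [[0.006, -0.984, 0.176, 392.29], [-1.0, -0.009, -0.017, 107.42], [0.018, -0.176, -0.984, 1067.838], [0.0, 0.0, 0.0, 1.0]]
```

View pics/scene0.png

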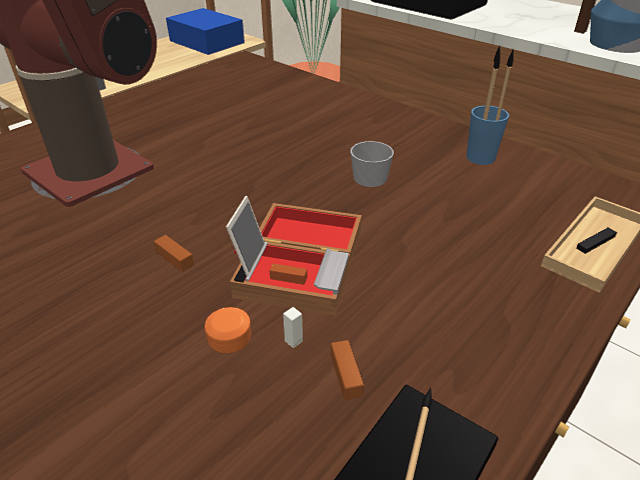

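View pics/top0.png

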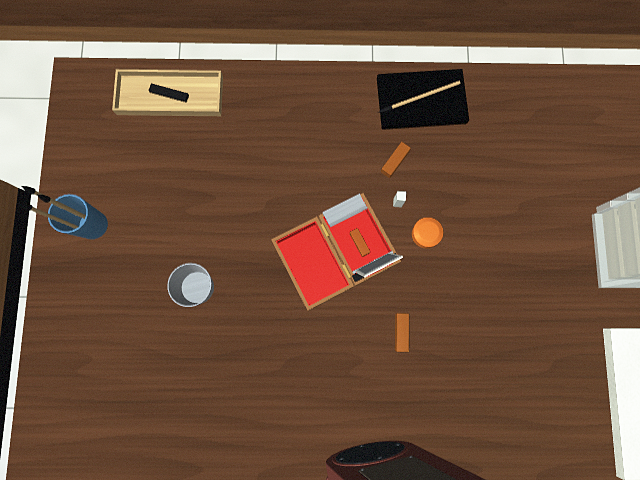

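The box lies at about (335,250) in the top view. Its flap stands at (376,265), towards the robot, and the lip is at (345,208). The small seal in the tray is at (360,241); the bigger bars at (396,158) and (402,332) are look-alikes. The flap, box and lip are each the only one of their kind, so next I fit the box pose from the depth image.

```bash
cat > h.py <<'E'
import numpy as np,cv2
def cloud(d):
    K=d["camera_matrix"];z=d["depth"].astype(float);v,u=np.mgrid[:480,:640]
    p=np.stack([(u-K[0,2])/K[0,0]*z,(v-K[1,2])/K[1,1]*z,z],-1)
    T=d["world_from_camera"];P=p@T[:3,:3].T+T[:3,3];P[z==0]=np.nan
    return P
E
python3 - <<'E'
from h import *
from scipy import ndimage as N
C={}
for n in("top","scene"):
    d=np.load(n+"0.npz");P=C[n]=cloud(d)
    t=P[300,100] if n=="top" else P[420,150]; print(n,"table z",t.round(1))
P=C["top"];z=P[...,2]
roi=np.zeros(z.shape,bool);roi[185:315,262:408]=1
m=roi&(z>4); l,k=N.label(m); b=l==l[255,310]
m=b&(z>28)&(z<40)
r=cv2.minAreaRect(P[m][:,:2].astype(np.float32));print("rim rect",r)
for n in C: print(n,"flap top",np.nanmax(C[n][180:320,225:410,2]))
c=cv2.boxPoints(r);print(c)
d=np.load("top0.npz");im=d["frame"]
hsv=cv2.cvtColor(im,cv2.COLOR_BGR2HSV)
red=(((hsv[...,0]<6)|(hsv[...,0]>174))&(hsv[...,1]>180)&(hsv[...,2]>120)&roi)
l,k=N.label(red)
for i in range(1,k+1):
    q=l==i
    if q.sum()>300: rr=cv2.minAreaRect(P[q][:,:2].astype(np.float32));print("red",q.sum(),rr,np.median(z[q]))
# yaw guess
L=max(r[1]);
i=np.argmax(r[1]);e=c[1]-c[0] if abs(np.linalg.norm(c[1]-c[0])-L)<1 else c[2]-c[1]
y=e/np.linalg.norm(e); y=y if y[1]>0 else -y; x=np.array([y[1],-y[0]])
o=np.array(r[0])-57*y; print("yaw",np.degrees(np.arctan2(x[1],x[0])),"origin",o)
for n in C:
    q=C[n].reshape(-1,3);q=q[~np.isnan(q).any(1)]
    bx=(q[:,:2]-o)@x;by=(q[:,:2]-o)@y
    s=(q[:,2]>42)&(abs(by)<50)&(bx>-140)&(bx<0)
    A=np.c_[bx,by,q[:,2]][s];print(n,s.sum(),A.min(0).round(1),A.max(0).round(1))
    for h in range(45,145,10):
        w=A[abs(A[:,2]-h)<5]; 
        if len(w):print(h,len(w),np.percentile(w[:,0],[5,50,95]).round(1),np.percentile(w[:,1],[2,98]).round(1))
    s=(q[:,2]>41)&(q[:,2]<60)&(abs(by)<60)&(bx>20)&(bx<100);A=np.c_[bx,by,q[:,2]][s];print("lip",np.percentile(A,[2,50,98],axis=0).round(1))
E
```

```text
top table z [453.1 589.2  -2.3]
scene table z [ 628.6 -270.8   -1.1]
rim rect ((560.7291870117188, 82.64375305175781), (170.77047729492188, 225.2005157470703), 28.09842872619629)
top flap top 138.855455806284
scene flap top 136.4733157499174
[[432.37415  141.75754 ]
 [538.4408   -56.900814]
 [689.0842    23.529968]
 [583.0176   222.18832 ]]
red 1849 ((590.7852783203125, 34.04239273071289), (114.8694076538086, 94.59510040283203), 28.217451095581055) nan
red 3218 ((534.4843139648438, 132.95343017578125), (155.93478393554688, 94.66607666015625), 28.17337989807129) nan
yaw 28.098421 origin [587.57547951  32.36178207]
top 465 [-85.5 -41.5  42.1] [-57.6  48.6 138.9]
45 21 [-78.2 -59.8 -58.3] [-39.1  47.6]
55 39 [-62.6 -60.7 -59.4] [-35.8  41.2]
65 30 [-64.8 -63.3 -62.2] [-36.4  39.7]
75 54 [-83.3 -66.4 -64.6] [-39.7  41.7]
85 45 [-82.6 -68.7 -67.1] [-35.1  42.3]
95 35 [-72.7 -71.  -69.8] [-39.   41.6]
105 44 [-75.  -73.4 -72.1] [-33.6  42.1]
115 34 [-77.3 -76.  -74.7] [-40.3  40.6]
125 72 [-80.9 -79.2 -77.3] [-37.5  41.2]
135 91 [-85.  -83.2 -81.2] [-39.5  39.9]
lip [[ 47.9 -42.7  42. ]
 [ 66.    0.7  46.4]
 [ 83.9  44.5  51.6]]
scene 1623 [-83.7 -43.1  42. ] [-55.5  45.1 136.5]
45 101 [-59.1 -57.1 -55.9] [-41.2  40.6]
55 152 [-61.3 -59.2 -57.5] [-41.   37.7]
65 165 [-64.  -61.6 -60. ] [-40.8  40. ]
75 170 [-68.4 -64.1 -62.5] [-41.1  40.7]
85 171 [-69.6 -66.7 -65. ] [-40.8  40.5]
95 168 [-71.6 -69.2 -67.6] [-40.3  41.7]
105 179 [-74.  -71.7 -70.1] [-40.8  41.5]
115 177 [-76.8 -74.2 -72.7] [-40.7  40.1]
125 210 [-79.8 -77.2 -75.1] [-39.8  40. ]
135 130 [-83.2 -80.4 -79. ] [-39.5  41.7]
lip [[ 50.8 -44.   43. ]
 [ 68.3  -3.6  46. ]
 [ 86.7  44.1  50.9]]
```

```bash
cat >> h.py <<'E'
from scipy.spatial.transform import Rotation as R
YAW=28.1; O=np.array([587.5,32.4,0.]); B=R.from_euler('z',YAW,degrees=True).as_matrix()
def pose():
    from rig import ctrl
    s=ctrl.sense();q=s["eef_rot"];return s,np.array(s["position"]),R.from_quat([q[1],q[2],q[3],q[0]]).as_matrix()
def show(tg=(),sg=-1):
    s,p,M=pose()
    Z=sg*B[:,1];X=np.array([0,0,-1.]);G=np.c_[X,np.cross(Z,X),Z]
    print("t",round(s["t"],2),"box",(B.T@(p-O)).round(1),"F box",(B.T@s["force"]).round(1),"grip",round(s["grip_width"],2),"q6",round(s["joint_positions"][5],2),"turn",np.degrees(R.from_matrix(M.T@G).as_rotvec()).round(1))
    for t in tg: print(t,"->",(M.T@(O+B@np.array(t)-p)/1000).round(4))
E
python3 -c "
from h import *
show([(-140,0,200),(-140,0,115)],1);show([],-1)"
```

```text
t 0.1 box [-647.5 -365.8  207.6] F box [-0.5  0.8  0.1] grip 0.99 q6 -0.13 turn [ 1.695e+02 -0.000e+00  1.000e-01]
(-140, 0, 200) -> [ 0.0085  0.4321 -0.4523]
(-140, 0, 115) -> [ 0.0935  0.4321 -0.4522]
t 0.1 box [-647.5 -365.8  207.6] F box [-0.5  0.8  0.1] grip 0.99 q6 -0.13 turn [-10.5  -0.1  -0. ]
```

```bash
python3 -m inch '[[0,[0,0.034,-0.036],[0,0,0]],[0,[0,0.068,-0.071],[-5,0,0]],[0,[0,0.102,-0.107],[-10.5,0,0]],[0,[0,0.136,-0.142],[-10.5,0,0]],[0,[0,0.17,-0.178],[-10.5,0,0]],[0,[0,0.204,-0.213],[-10.5,0,0]],[0,[0,0.238,-0.249],[-10.5,0,0]],[0,[0,0.272,-0.284],[-10.5,0,0]],[0,[0,0.306,-0.32],[-10.5,0,0]],[0,[0,0.34,-0.356],[-10.5,0,0]]]'; python3 -c "
from h import *
show([(-140,0,200),(-140,0,115)],-1)"
```

```text
t: 1.1
position: [405.5, -151.2, 208.2]
eef_rot: [0.606, 0.364, 0.607, -0.363]
force: [1.9, -0.7, -0.3]
grip_width: -0.002
t 1.1 box [-247.   -76.2  208.2] F box [ 1.4 -1.6 -0.3] grip -0.0 q6 0.54 turn [-0.  -0.1 -0. ]
(-140, 0, 200) -> [ 0.0084  0.1069 -0.0763]
(-140, 0, 115) -> [ 0.0934  0.1069 -0.0762]
```

```bash
python3 -m inch '[[0,[0,0.035,-0.025],[0,0,0]],[0,[0,0.07,-0.051],[0,0,0]],[0,[0.01,0.107,-0.076],[0,0,0]],[0,[0.04,0.107,-0.076],[0,0,0]],[0,[0.07,0.107,-0.076],[0,0,0]],[0,[0.093,0.107,-0.076],[0,0,0]],[0,[0.093,0.107,-0.076],[0,0,0]]]'; python3 - <<'E'
from h import *
from rig import imaging
show()
d=imaging.get_image("scene");cv2.imwrite("pics/s1.png",cv2.resize(d["frame"][130:370,150:430],None,fx=2,fy=2))
# fold path for tcp (front bottom corner = tcp+11), hinge x -58
for th in range(105,-1,-5):
    a=np.radians(th);r=88;print(th,round(-58+r*np.cos(a)-1.5*np.sin(a)-11,1),round(37.5+r*np.sin(a)+1.5*np.cos(a),1))
E
```

```text
t: 1.8
position: [460.9, -32.6, 111.5]
eef_rot: [0.603, 0.363, 0.609, -0.364]
force: [-0.3, 0.1, 0.5]
grip_width: -0.003
t 1.8 box [-142.3    2.3  111.5] F box [-0.2  0.2  0.5] grip -0.0 q6 0.84 turn [-0.  -0.4  0.3]
105 -93.2 122.1
100 -85.8 123.9
95 -78.2 125.0
90 -70.5 125.5
85 -62.8 125.3
80 -55.2 124.4
75 -47.7 122.9
70 -40.3 120.7
65 -33.2 117.9
60 -26.3 114.5
55 -19.8 110.4
50 -13.6 105.9
45 -7.8 100.8
40 -2.6 95.2
35 2.2 89.2
30 6.5 82.8
25 10.1 76.0
20 13.2 69.0
15 15.6 61.7
10 17.4 54.3
5 18.5 46.7
0 19.0 39.0
```

View pics/s1.png

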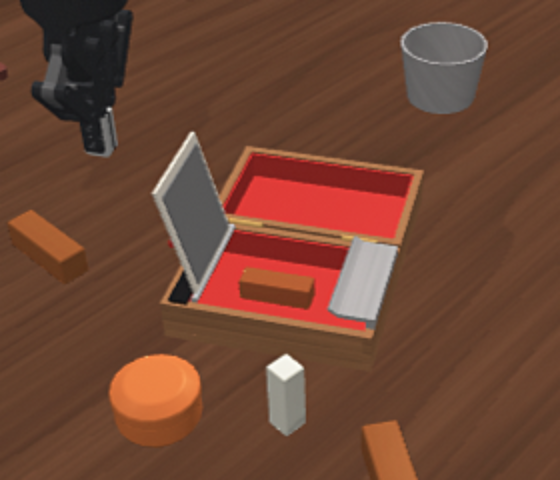

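The gripper, fingers shut, is at (95,130) in the crop, behind the flap, which is at (195,215). The way in front is clear, so I fold gently along the flap's arc.

```bash
python3 -m inch '[[0,[-0.004,0.015,0],[0,0,0]],[0,[-0.009,0.03,0],[0,0,0]],[0,[-0.0105,0.04,0],[0,0,0]],[0,[-0.0105,0.049,0],[0,0,0]],[0,[-0.0125,0.056,0],[0,0,0]],[0,[-0.0135,0.064,0],[0,0,0]],[0,[-0.014,0.0715,0],[0,0,0]],[0,[-0.014,0.079,0],[0,0,0]],[0,[-0.013,0.087,0],[0,0,0]],[0,[-0.0115,0.094,0],[0,0,0]]]'; python3 - <<'E'
from h import *
from rig import imaging
show()
d=imaging.get_image("scene");cv2.imwrite("pics/s2.png",cv2.resize(d["frame"][130:370,150:430],None,fx=2,fy=2))
E
```

```text
t: 2.85
position: [546.0, 11.4, 124.9]
eef_rot: [0.604, 0.364, 0.608, -0.364]
force: [-0.5, -1.2, 0.2]
grip_width: 0.003
t 2.85 box [-46.5   1.  124.9] F box [-1.  -0.8  0.2] grip 0.0 q6 0.96 turn [-0.  -0.3  0.2]
```

View pics/s2.png

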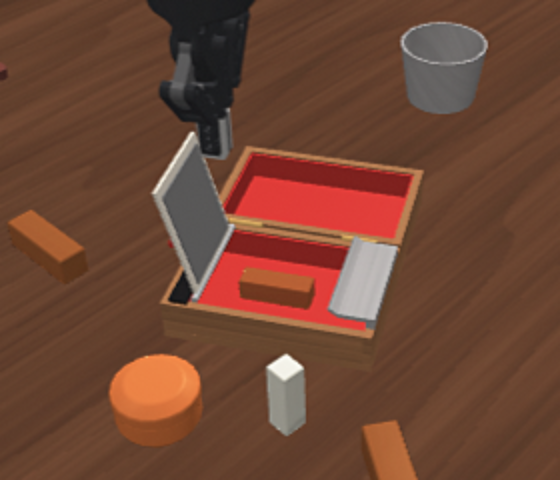

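The picture shows the flap unmoved, with the finger at (215,150) just past its far upper corner. That doesn't match the reported pose, so I check where the fingertip is in the camera depth.

```bash
python3 - <<'E'
from h import *
from rig import imaging
s,p,M=pose(); print(p)
for n in("scene","top"):
    d=imaging.get_image(n); T=np.linalg.inv(d["world_from_camera"]);c=T[:3,:3]@p+T[:3,3];K=d["camera_matrix"]
    print(n,"tcp px",(K@c/c[2])[:2].round(1),"depth",c[2])
    P=cloud(d); Q=(P-O)@B
    if n=="scene":
        for v in range(195,210,3):
            for u in range(244,270,5): print(v,u,Q[v,u].round(0),end=" ")
            print()
    else: cv2.imwrite("pics/t2.png",cv2.resize(d["frame"][160:400,250:450],None,fx=2.5,fy=2.5))
E
```

```text
[546.54921561  11.73679817 124.61996004]
scene tcp px [259.5 218.8] depth 812.9484422527104
195 244 [-167.  233.   -0.] 195 249 [-156.  234.    1.] 195 254 [-47.  -9. 175.] 195 259 [-38. -13. 179.] 195 264 [-34.  -3. 173.] 195 269 [-117.  245.   -0.] 
198 244 [-82.  35. 135.] 198 249 [-153.  225.   -1.] 198 254 [-46. -12. 172.] 198 259 [-38. -13. 173.] 198 264 [-34.  -2. 167.] 198 269 [-114.  235.   -1.] 
201 244 [-80.  28. 134.] 201 249 [-78.  45. 123.] 201 254 [-47. -12. 166.] 201 259 [-38. -14. 169.] 201 264 [-35.  -3. 162.] 201 269 [-110.  223.    0.] 
204 244 [-79.  25. 131.] 204 249 [-76.  37. 123.] 204 254 [-48.  -9. 159.] 204 259 [-39. -13. 162.] 204 264 [-35.  -4. 157.] 204 269 [-107.  214.   -0.] 
207 244 [-77.  20. 129.] 207 249 [-75.  34. 119.] 207 254 [-49. -10. 154.] 207 259 [-40. -12. 156.] 207 264 [-34.  -5. 153.] 207 269 [-104.  204.   -1.] 
top tcp px [373.1 250.1] depth 957.1253976496059
```

View pics/t2.png

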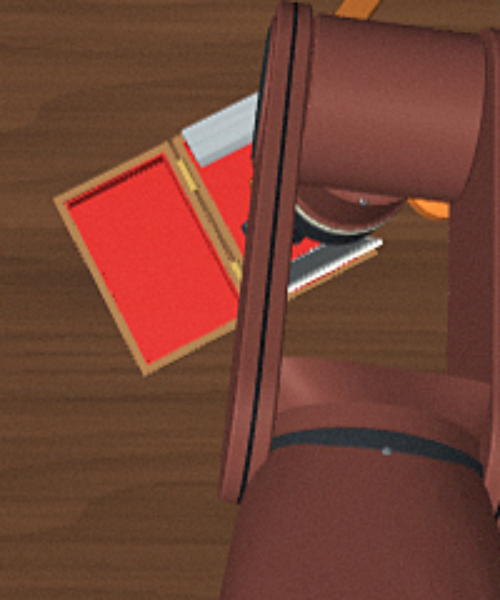

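```bash
python3 - <<'E'
from h import *
from rig import imaging
d=imaging.get_image("scene");P=(cloud(d)-O)@B
m=(P[...,2]>90)&(abs(P[...,1])<40)&(P[...,0]>-65)&(P[...,0]<0)
Q=P[m&(P[...,2]<190)];print(len(Q),np.percentile(Q[:,2],[0,1,5]).round(1))
for a,b in((140,150),(150,155),(155,165),(165,175),(175,190)):
    w=Q[(Q[:,2]>=a)&(Q[:,2]<b)]
    if len(w):print(a,len(w),w.min(0).round(1),w.max(0).round(1))
v=np.where(m.any(1))[0].max();print("last row",v,np.where(m[v]))
f=imaging.get_image("wrist");print(np.round(f["mount"],3).tolist(),np.round(f["camera_matrix"],1).tolist())
cv2.imwrite("pics/w2.png",f["frame"])
E
```

```text
313 [145.8 147.2 150.3]
140 15 [-55.   -6.4 145.8] [-37.9  -3.1 149.8]
150 25 [-57.  -10.2 150.3] [-35.1   9.1 154.8]
155 94 [-57.2 -13.6 155.3] [-34.6   7.  164.9]
165 91 [-56.8 -14.7 165.4] [-35.    6.7 174.9]
175 88 [-53.6 -15.4 175. ] [-33.9   8.6 189.9]
last row 209 (array([257, 258, 259, 260, 261, 262]),)
[[0.0, -0.301, 0.954, -165.111], [0.001, -0.954, -0.301, 77.559], [1.0, 0.002, -0.0, 0.029], [0.0, 0.0, 0.0, 1.0]] [[418.5, 0.0, 330.5], [0.0, 418.5, 236.1], [0.0, 0.0, 1.0]]
```

View pics/w2.png

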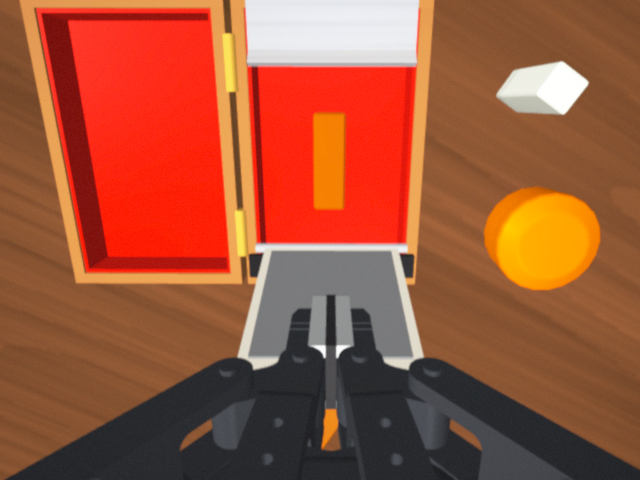

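The cameras agree that the real fingertips end about 21 mm short of the reported TCP (tip at z 146, reported 125), so the finger passed over the flap without touching it. From here on I take tip = TCP + 21 mm. I go back over the flap and repeat the fold lower.

```bash
python3 -m inch '[[0,[-0.015,-0.005,0],[0,0,0]],[0,[-0.02,-0.035,0],[0,0,0]],[0,[-0.02,-0.065,0],[0,0,0]],[0,[-0.015,-0.09,0],[0,0,0]],[0,[0.01,-0.09,0],[0,0,0]],[0,[0.024,-0.09,0],[0,0,0]],[0,[0.024,-0.09,0],[0,0,0]]]'; python3 - <<'E'
from h import *
from rig import imaging
show()
d=imaging.get_image("scene");P=(cloud(d)-O)@B
m=(P[...,2]>90)&(abs(P[...,1])<40)&(P[...,0]>-165)&(P[...,0]<-105)
Q=P[m&(P[...,2]<160)];print(len(Q),np.percentile(Q[:,2],[0,1,5]).round(1),Q.min(0),Q.max(0))
E
```

```text
t: 3.8
position: [464.0, -31.0, 99.7]
eef_rot: [0.603, 0.363, 0.609, -0.364]
force: [0.2, -0.7, 0.1]
grip_width: -0.003
t 3.8 box [-138.8    2.2   99.7] F box [-0.1 -0.7  0.1] grip -0.0 q6 0.84 turn [-0.  -0.4  0.3]
290 [121.2 123.  125.3] [-149.35593816  -14.67737839  121.19373942] [-125.5653338    14.16046671  159.70209944]
```

```bash
python3 -m inch '[[0,[0.001,0.02,0],[0,0,0]],[0,[0.001,0.037,0],[0,0,0]],[0,[0.001,0.046,0],[0,0,0]],[0,[0,0.053,0],[0,0,0]],[0,[-0.001,0.061,0],[0,0,0]],[0,[-0.0015,0.0685,0],[0,0,0]],[0,[-0.0015,0.076,0],[0,0,0]],[0,[-0.001,0.084,0],[0,0,0]],[0,[0,0.091,0],[0,0,0]]]'; python3 - <<'E'
from h import *
from rig import imaging
show()
d=imaging.get_image("scene");cv2.imwrite("pics/s3.png",cv2.resize(d["frame"][130:370,150:430],None,fx=2,fy=2))
E
```

```text
t: 4.75
position: [545.9, 12.0, 100.3]
eef_rot: [0.604, 0.364, 0.609, -0.364]
force: [-0.6, -0.5, -0.1]
grip_width: -0.002
t 4.75 box [-46.3   1.6 100.3] F box [-0.8 -0.2 -0.1] grip -0.0 q6 0.96 turn [-0.  -0.3  0.3]
```

View pics/s3.png

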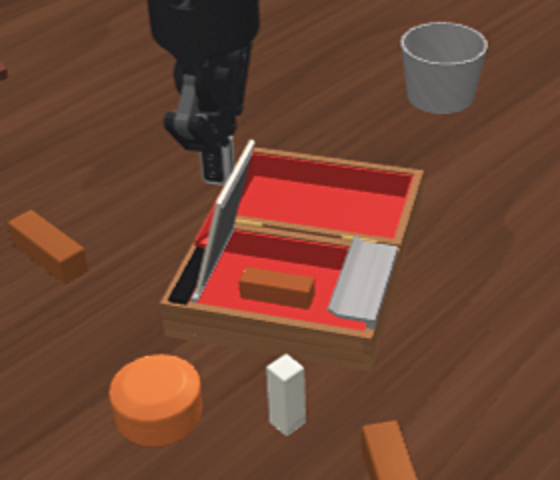

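The flap now stands at about 75°, touched on its outer side by the finger (215,170). I follow the arc further.

```bash
python3 -m inch '[[0,[0.003,0.0055,0],[0,0,0]],[0,[0.006,0.0125,0],[0,0,0]],[0,[0.009,0.019,0],[0,0,0]],[0,[0.013,0.0255,0],[0,0,0]],[0,[0.0175,0.0315,0],[0,0,0]],[0,[0.0225,0.037,0],[0,0,0]],[0,[0.028,0.0425,0],[0,0,0]],[0,[0.034,0.047,0],[0,0,0]],[0,[0.04,0.051,0],[0,0,0]],[0,[0.0465,0.0545,0],[0,0,0]]]'; cat >> h.py <<'E'
def flap(save=None):
    from rig import imaging
    d=imaging.get_image("scene")
    if save: cv2.imwrite(save,cv2.resize(d["frame"][130:370,150:430],None,fx=2,fy=2))
    Q=((cloud(d)-O)@B);g=Q.reshape(-1,3);g=g[(abs(g[:,1]+30)<10)&(g[:,0]>-55)&(g[:,0]<45)&(g[:,2]>30)&(g[:,2]<140)]
    for x in range(-55,45,10):
        w=g[abs(g[:,0]-x-5)<5]
        if len(w):print("x",x+5,"z",np.median(w[:,2]).round(1),len(w),end="; ")
    print()
E
python3 -c "
from h import *
show();flap()"
```

```text
t: 5.8
position: [594.6, 38.4, 53.0]
eef_rot: [0.604, 0.364, 0.609, -0.364]
force: [-0.7, -0.3, -0.5]
grip_width: -0.001
t 5.8 box [ 9.1  1.9 53. ] F box [-0.7  0.1 -0.5] grip -0.0 q6 1.01 turn [-0.  -0.3  0.2]
x -50 z 42.5 40; x -40 z 47.8 45; x -30 z 52.7 49; x -20 z 60.0 86; x -10 z 64.2 68; x 0 z 67.8 66; x 10 z 72.4 63; x 20 z 78.3 89; x 30 z 80.7 48;
```

```bash
python3 -m inch '[[0,[0.006,0.002,0],[0,0,0]],[0,[0.013,0.0045,0],[0,0,0]],[0,[0.0205,0.0065,0],[0,0,0]],[0,[0.028,0.0075,0],[0,0,0]],[0,[0.033,0.008,0],[0,0,0]],[0,[0.035,0.008,0],[0,0,0]],[0,[0.035,0.008,0],[0,0,0]]]'; 
python3 -c "
from h import *
show();flap()"
```

```text
t: 6.55
position: [600.6, 42.4, 16.5]
eef_rot: [0.603, 0.363, 0.61, -0.364]
force: [-0.1, -0.2, 0.4]
grip_width: -0.005
t 6.55 box [16.3  2.7 16.5] F box [-0.2 -0.1  0.4] grip -0.01 q6 1.02 turn [-0.  -0.4  0.3]
x -50 z 38.5 59; x -40 z 38.6 57; x -30 z 38.9 48; x -20 z 38.9 64; x -10 z 40.2 92; x 0 z 39.5 68; x 10 z 39.1 79; x 20 z 39.4 93; x 30 z 90.0 133; x 40 z 38.5 48;
```

```bash
python3 -m inch '[[0,[0.001,0,0],[0,0,0]],[0,[0.002,0,0],[0,0,0]],[0,[0.002,0,0],[0,0,0]]]'; 
python3 -c "
from h import *
show();flap('pics/s4.png')"
```

```text
t: 6.9
position: [601.2, 42.3, 15.7]
eef_rot: [0.604, 0.364, 0.609, -0.364]
force: [-2.9, 0.5, 5.6]
grip_width: 0.0
t 6.9 box [16.8  2.3 15.7] F box [-2.3  1.8  5.6] grip 0.0 q6 1.02 turn [-0.  -0.4  0.3]
x -50 z 38.7 59; x -40 z 38.6 56; x -30 z 38.6 57; x -20 z 38.7 54; x -10 z 40.4 90; x 0 z 39.7 73; x 10 z 39.1 72; x 20 z 39.3 93; x 30 z 90.9 133; x 40 z 38.2 47;
```

View pics/s4.png

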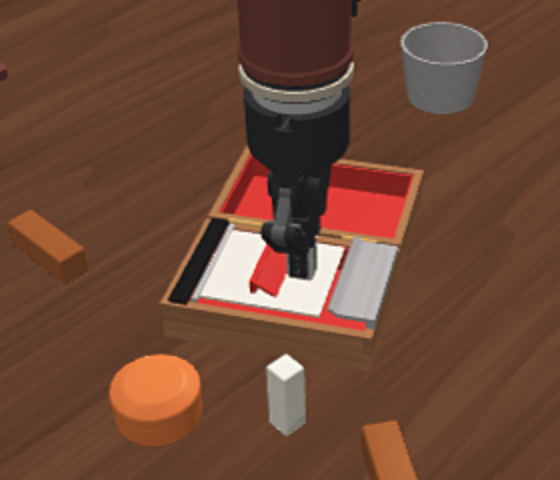

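The flap is flat (z 38.7 to 39.3 everywhere, clear of the lip at about (350,260)). I lift off and set the tip down between the hinge and the step.

```bash
python3 -m inch '[[0,[-0.015,0,0],[0,0,0]],[0,[-0.03,0,0],[0,0,0]],[0,[-0.03,-0.03,0],[0,0,0]],[0,[-0.03,-0.058,0],[0,0,0]],[0,[-0.03,-0.058,0],[0,0,0]],[0,[-0.015,-0.058,0],[0,0,0]],[0,[-0.004,-0.058,0],[0,0,0]],[0,[-0.004,-0.058,0],[0,0,0]]]'; 
python3 -c "
from h import *
show();flap('pics/s5.png')
from rig import imaging
d=imaging.get_image('scene');Q=(cloud(d)-O)@B
h=cv2.cvtColor(d['frame'],cv2.COLOR_BGR2HSV);m=((h[...,0]<6)|(h[...,0]>174))&(h[...,1]>150)&(Q[...,2]>42)&(abs(Q[...,1])<45)&(Q[...,0]>-60)&(Q[...,0]<30)
print('step',np.percentile(Q[m],[1,99],axis=0).round(1))
m=(Q[...,2]>40)&(Q[...,2]<75)&(abs(Q[...,1])<20)&(Q[...,0]>-80)&(Q[...,0]<-20)&(h[...,1]<100)
print('finger',np.percentile(Q[m],[1,99],axis=0).round(1))
"
```

```text
t: 7.75
position: [548.9, 15.6, 17.6]
eef_rot: [0.603, 0.363, 0.61, -0.364]
force: [-0.6, -0.1, 0.8]
grip_width: 0.002
t 7.75 box [-42.    3.4  17.6] F box [-0.6  0.2  0.8] grip 0.0 q6 0.96 turn [ 0.  -0.5  0.4]
x -50 z 39.1 72; x -40 z 39.6 88; x -30 z 96.5 149; x -20 z 39.6 55; x -10 z 40.5 92; x 0 z 39.7 74; x 10 z 38.7 58; x 20 z 38.9 59; x 30 z 38.8 56; x 40 z 38.8 46; 
step [[-28.9 -29.7  42.1]
 [ 23.5  36.6 384. ]]
finger [[-75.3 -17.8  40. ]
 [-25.3  19.1  73.7]]
```

View pics/s5.png

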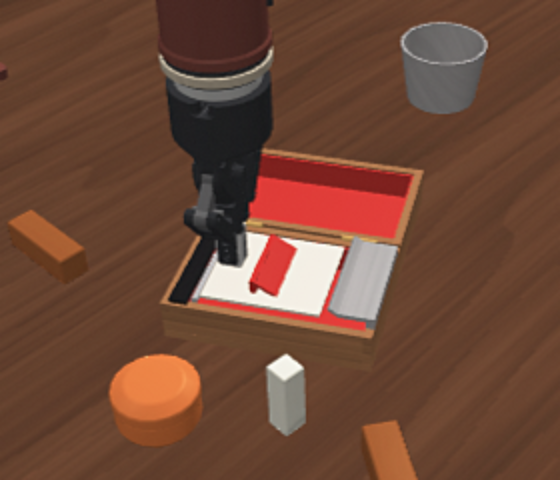

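The fingertip stands at (230,255) on the bare strip between the hinge and the red step. Now I push towards +x.

```bash
python3 -m inch '[[0,[-0.002,0,0.002],[0,0,0]],[0,[-0.002,0.006,0.002],[0,0,0]],[0,[-0.002,0.01,0.002],[0,0,0]],[0,[-0.002,0.014,0.002],[0,0,0]],[0,[-0.002,0.018,0.002],[0,0,0]],[0,[-0.002,0.022,0.002],[0,0,0]],[0,[-0.002,0.026,0.002],[0,0,0]],[0,[-0.002,0.03,0.002],[0,0,0]],[0,[-0.002,0.03,0.002],[0,0,0]]]'; 
python3 -c "
from h import *
show();flap()"
```

```text
t: 8.75
position: [578.0, 28.1, 20.8]
eef_rot: [0.603, 0.363, 0.61, -0.364]
force: [-0.4, -0.9, 0.5]
grip_width: 0.0
t 8.75 box [-10.4   0.7  20.8] F box [-0.8 -0.6  0.5] grip 0.0 q6 0.99 turn [ 0.  -0.4  0.3]
x -50 z 39.7 53; x -40 z 39.7 55; x -30 z 39.0 53; x -20 z 38.7 69; x -10 z 39.3 75; x 0 z 95.2 155; x 10 z 40.0 90; x 20 z 39.6 71; x 30 z 38.7 59; x 40 z 38.8 56;
```

```bash
python3 -m inch '[[0,[0,0.002,0],[0,0,0]],[0,[0,0.004,0],[0,0,0]],[0,[0,0.006,0],[0,0,0]],[0,[0,0.007,0],[0,0,0]],[0,[0,0.007,0],[0,0,0]]]'; 
python3 -c "
from h import *
show();flap()"
```

```text
t: 9.3
position: [583.9, 31.5, 20.6]
eef_rot: [0.603, 0.363, 0.61, -0.364]
force: [-4.4, -2.7, 2.3]
grip_width: -0.001
t 9.3 box [-3.6  0.9 20.6] F box [-5.1 -0.3  2.3] grip -0.0 q6 0.99 turn [ 0.  -0.4  0.3]
x -50 z 39.7 38; x -40 z 39.7 57; x -30 z 39.3 55; x -20 z 38.7 54; x -10 z 39.4 69; x 0 z 39.2 90; x 10 z 51.2 146; x 20 z 40.3 81; x 30 z 38.9 60; x 40 z 38.7 60;
```

```bash
python3 -m inch '[[0,[0,0.0015,0],[0,0,0]],[0,[0,0.003,0],[0,0,0]],[0,[0,0.003,0],[0,0,0]]]'; 
python3 -c "
from h import *
show()"
```

```text
t: 9.65
position: [584.0, 31.7, 20.2]
eef_rot: [0.602, 0.362, 0.611, -0.365]
force: [-12.2, -7.8, 8.2]
grip_width: 0.0
t 9.65 box [-3.4  1.  20.2] F box [-14.4  -1.1   8.2] grip 0.0 q6 1.0 turn [ 0.  -0.5  0.6]
```

The force rose from 5 to 14 N while the tip moved only 0.2 mm, so the flap is at its stop. I back off, lift and retreat.

```bash
python3 -m inch '[[0,[0,-0.003,0],[0,0,0]],[0,[-0.001,-0.008,0],[0,0,0]],[0,[-0.01,-0.01,0],[0,0,0]],[0,[-0.035,-0.01,0],[0,0,0]],[0,[-0.07,-0.01,0],[0,0,0]],[0,[-0.11,-0.02,0],[0,0,0]],[0,[-0.15,-0.06,0],[0,0,0]],[0,[-0.17,-0.1,0],[0,0,0]],[0,[-0.17,-0.14,0],[0,0,0]],[0,[-0.17,-0.14,0],[0,0,0]]]'; 
python3 -c "
from h import *
show();flap('pics/s6.png')
from rig import imaging
d=imaging.get_image('scene');Q=(cloud(d)-O)@B
h=cv2.cvtColor(d['frame'],cv2.COLOR_BGR2HSV);m=((h[...,0]<6)|(h[...,0]>174))&(h[...,1]>150)&(Q[...,2]>41)&(Q[...,2]<60)&(abs(Q[...,1])<28)&(Q[...,0]>-60)&(Q[...,0]<40)
print('step',np.percentile(Q[m],[1,99],axis=0).round(1))"
```

```text
t: 10.65
position: [460.6, -35.9, 193.3]
eef_rot: [0.602, 0.362, 0.61, -0.366]
force: [-0.5, 0.4, -0.0]
grip_width: 0.001
t 10.65 box [-144.1   -0.4  193.3] F box [-0.3  0.6 -0. ] grip 0.0 q6 0.83 turn [-0.1 -0.4  0.6]
x -50 z 39.5 36; x -40 z 39.5 58; x -30 z 39.5 49; x -20 z 38.6 59; x -10 z 38.7 58; x 0 z 38.6 59; x 10 z 40.2 82; x 20 z 40.1 81; x 30 z 38.9 63; x 40 z 38.8 58; 
step [[  7.9 -27.9  41.3]
 [ 28.3  27.5  52.6]]
```

View pics/s6.png

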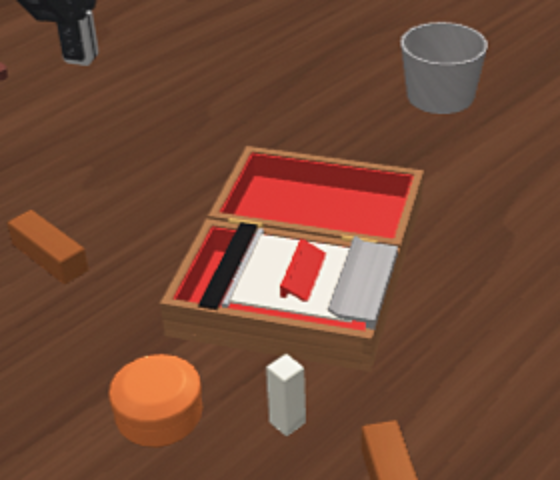

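```bash
python3 -c "
from rig import ctrl
print(ctrl.sign_off())"
```

```text
the job is handed in; nothing more can be done
None
```

The flap is folded flat, pushed home under the steel lip, and the job is handed in. With shut fingers I folded it from its outer side and pressed it flat with about 6 N. I then pushed the red step until the force rose to 14 N with almost no further movement. The arm backed off and stopped clear at about 10.7 s.

**Last checks:**
- **Flap flat:** its bare upper face measures 38.6–39.5 mm high, against 39 when flat.
- **Pushed home:** the step face reads about x 8, against 6 at the stop. The scene camera reads 2–3 mm high in x, so this agrees. In the last picture the free edge is hidden under the lip.
- **Nothing disturbed:** the jar, standing seal and washer look unmoved. The seal in the tray is now covered by the flap, so I could not see it at the end.
- **Clear of everything:** the gripper is well away from the box and the force reads about 0.6 N.

**What disagreed:** the real fingertips end about 21–23 mm short of the reported tool point. Because of that, the first fold attempt passed over the flap without touching it. I measured the offset in the camera depth, corrected for it, and the second attempt worked.

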